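Press the sample stoppers home, smallest bottle first

TASK

The three rubber-stoppered glass sample bottles on the white sheet have stoppers standing a little proud. With the fingertips press each stopper lightly straight down until it is fully home on the rim: the smallest bottle first (it loses its gas soonest), then the middle-sized one, then the largest. Do not grip, lift, tip or shift the bottles, do not lean hard on the glass, and leave everything else where it stands.

Things in the scene. Friction and masses are not known exactly. Their poses are not given: they have to be found in the camera images.
- small_bottle: the smallest of the three rubber-stoppered green glass bottles standing loose on the white sheet near the middle of the table: 42 mm diameter, glass rim 70 mm above its foot, neck rim 28 mm across. Origin at the centre of its underside, z up. The three bottles may stand in any order; they weigh about 0.1 to 0.4 kg.
- small_stopper_top (a point): centre of the flat top of that bottle's dark rubber stopper (a disc 25 mm across and 10 mm thick on a narrower plug); it moves with the stopper. Its height above the bottle's foot is 88 mm minus the joint value: 86 to 88 mm at first, 80 mm when fully home.
- small_stopper (a joint): that stopper's downward travel, m: 0 = disc 8 mm above the glass rim, 0.008 = fully home on the rim. Starts at 0 to 0.002. Slides with about 1.5 N of drag and stays where left; at the rim the soft rubber squashes about 1 mm per 3 N (value above 0.008) and returns to about 0.0083 when let go. A force stop of 5 to 6 N at 15 mm/s finds home; 20 N is leaning too hard.
- medium_bottle: the middle-sized of the three rubber-stoppered green glass bottles standing loose on the white sheet near the middle of the table: 54 mm diameter, glass rim 96 mm above its foot, neck rim 28 mm across. Origin at the centre of its underside, z up. The three bottles may stand in any order; they weigh about 0.1 to 0.4 kg.
- medium_stopper_top (a point): centre of the flat top of that bottle's dark rubber stopper (a disc 25 mm across and 10 mm thick on a narrower plug); it moves with the stopper. Its height above the bottle's foot is 114 mm minus the joint value: 112 to 114 mm at first, 106 mm when fully home.
- medium_stopper (a joint): that stopper's downward travel, m: 0 = disc 8 mm above the glass rim, 0.008 = fully home on the rim. Starts at 0 to 0.002. Slides with about 1.5 N of drag and stays where left; at the rim the soft rubber squashes about 1 mm per 3 N (value above 0.008) and returns to about 0.0083 when let go. A force stop of 5 to 6 N at 15 mm/s finds home; 20 N is leaning too hard.
- large_bottle: the largest of the three rubber-stoppered green glass bottles standing loose on the white sheet near the middle of the table: 70 mm diameter, glass rim 125 mm above its foot, neck rim 28 mm across. Origin at the centre of its underside, z up. The three bottles may stand in any order; they weigh about 0.1 to 0.4 kg.
- large_stopper_top (a point): centre of the flat top of that bottle's dark rubber stopper (a disc 25 mm across and 10 mm thick on a narrower plug); it moves with the stopper. Its height above the bottle's foot is 143 mm minus the joint value: 141 to 143 mm at first, 135 mm when fully home.
- large_stopper (a joint): that stopper's downward travel, m: 0 = disc 8 mm above the glass rim, 0.008 = fully home on the rim. Starts at 0 to 0.002. Slides with about 1.5 N of drag and stays where left; at the rim the soft rubber squashes about 1 mm per 3 N (value above 0.008) and returns to about 0.0083 when let go. A force stop of 5 to 6 N at 15 mm/s finds home; 20 N is leaning too hard.
- spare_stopper: a spare rubber stopper lying disc down, 25 mm across and 22 mm high, between the bottles; bystander. Origin: centre of its underside.
- vial: a small amber vial with a white cap, 26 mm across and 50 mm high, between the bottles; bystander. Origin: centre of its underside.
- amber_bottle: an amber bottle with a black screw cap, 68 mm across and 150 mm high, behind the work; bystander. Origin: centre of its underside.
- steel_mug: a steel mug, 76 mm across and 80 mm high, behind the work; bystander. Origin: centre of its underside.
- beaker: an open glass beaker, 68 mm across and 85 mm high, behind the work; bystander. Origin: centre of its underside.
- jar: a glass jar with a steel cap, 60 mm across and 70 mm high, to the left; bystander. Origin: centre of its underside.
- spatula: a 170 mm long flat spatula lying on the table to the right; bystander.
Mind the look-alikes: they are no part of the job. Leave any blue look-alike of the large_bottle alone.

How it is judged:
By the outcome, as a careful person would: the job done as asked, in the order asked, and still so for the second after the job is handed in, with the robot touching nothing.
It also fails if it takes over 46 s, if anything falls off the work surface, if the arm or the gripper's body presses on something with over 40 N, if the wrist force passes 120 N, or if a joint passes its speed limit or range.

ROBOT

A 7-joint arm with a two-finger parallel gripper is mounted at the origin on the work surface. World frame = base frame: x ahead of the robot, y to its left, z up, the work surface at z = 0. Lengths are in m, angles in rad, forces in N, time in s.
With the tool pointing down it reaches from about 0.425 to 0.925 m from the base axis. Payload 6.8 kg.
Tool frame: the origin (TCP) lies on the mounting face of the last link; the fingertips stand 182 mm ahead of it and the grasp point (between the pads) lies 163 mm ahead of it; z points along the fingers, y is the line along which they close (so a half turn about z gives the same grasp; the last joint's range is limited). The gripper opens to 88 mm and grips with 3 to 60 N. Pads are 20 mm wide; open, the fingers measure 115 mm over their backs; the gripper's body (75 mm by 178 mm) begins 61 mm behind the grasp point.
Start: joints at [1.121, 0.477, 0.022, 1.555, -0.011, 1.109, -0.083], TCP at [0.226, -0.636, 0.405] pointing down, gripper open.
Joint ranges: [-2.96, 2.96], [-0.34, 2.1], [-1.41, 1.46], [0.24, 2.44], [-1.37, 4.51], [0.17, 1.92], [-2.96, 2.96]. Speed limits (rad/s): [2.39, 2.39, 3.14, 3.14, 3.14, 3.14, 3.14].

INTERFACE

Orientations are given as [roll, pitch, yaw] about the fixed x, y, z axes, in that order (R = Rz(yaw) Ry(pitch) Rx(roll)).
In Python, from plant import bot gives the robot as it stands. The module is installed in compiled form; this text tells all that it offers.
- The arm moves only by the tool step_arm, never from a script. Its argument "increments" is text: rows parted by semicolons, each of 6 numbers parted by spaces: the shift along the tool's x, y, z in units of 200 mm (1.0 is 200 mm), then the turn, a rotation vector about the tool's x, y, z in units of 90 degrees (1.0 is 90 degrees). In form: x y z rx ry rz; .... A call has 1 to 20 rows; each row is the pose to reach, as a shift and turn from the pose commanded when the call began, along the tool's axes at that moment; what a row does not reach only later rows make up. A row lasts 1/12 s, in which the tool goes at most 41.7 mm and 7.16 degrees, less where a joint would pass 70% of its speed; a pose out of reach is approached as far as the arm can. A call with a number of a shift or a turn outside -1 to 1 is refused whole. A call with a gripper value outside its range is refused whole. "hand" is the closure, from 0 (fully open) to 1 (shut), set as the call begins (left out, the last holds). The fingers move at their own pace and stop on an object; "squeeze" is the grip in N (left out, the last holds). Time passes only in rows, so rows that repeat a pose let the fingers close. It gives the time, the measured TCP pose, the force, the opening and the grip force at its end, in the units of the state.
- bot.observe(): the state, without advancing time (a new reading comes with each control period).
- bot.snapshot(name): name is "scene" or "side" or "wrist"; returns a dict with "image" (420x560x3 uint8, red, green, blue), "z_map" (420x560 float32, m along the optical axis (not along the pixel's ray), 0 where there is no reading), "intrinsics" (3x3 intrinsics, pixels), "R" (3x3) and "t" (3): a world point X has camera coordinates R X + t. Camera axes: x right, y down, z forward; pixel columns grow to the right and rows downward; lengths in m; the calibration is good to about 2 mm. A picture is of the moment at which its call begins.
- bot.job_done(): hands the job in; it is judged then, once.
The state is a dict: "t": time; "joints": joint angles; "dq": joint speeds; "effort": joint torques, N m; "tcp_pos": TCP position; "tcp_rot": TCP orientation; "wrist_force": force on the tool from outside, world axes, zero at the start; "ft_torque": the same for the moment, N m; "opening": finger opening in m; "finger_force": force on a finger pad.
Only numpy, scipy, OpenCV 4.12 (cv2) and the standard library are available. Lean on these libraries where they do the work, as an engineer would, in place of code of your own. Each camera call takes 0.05 s, during which the arm holds its last target. There are 200 camera calls.

## Working session

There is one attempt and no reset: what is moved stays moved. The work goes in short steps, Python scripts to look and compute and a tool call to move; the robot and the scene stay as the last step left them, time stands still between calls to the robot, and variables do not carry over. Pictures are saved under pics/ and viewed, at most 10 in all, crops included, and the job is handed in when it is done.

Besides the shell and the picture viewer there is one more tool, called after "Emit:" as name(argument=value, ...) on one line, values as JSON. step_arm: Moves the arm, as the interface text tells. Shifts and turns lie within -1 to 1; 1 stands for 200 mm of shift or 90 degrees of turn. Its arguments: {"type":"object","properties":{"increments":{"type":"string"},"hand":{"type":"number"},"squeeze":{"type":"number"}},"required":["increments"]}

```bash
mkdir -p pics; python3 - <<'E'
from plant import bot
import cv2,numpy as np
for n in ["scene","side"]:
    s=bot.snapshot(n); cv2.imwrite(f"pics/{n}0.png",s["image"][:,:,::-1]); np.savez(f"{n}0.npz",**s)
    print(n,s["intrinsics"].round(1).tolist(),(-s["R"].T@s["t"]).round(3),s["R"].round(2).tolist())
o=bot.observe(); print(o)
E
```

```text
scene [[433.0, 0.0, 280.0], [0.0, 433.0, 212.8], [0.0, 0.0, 1.0]] [ 0.882 -0.472  0.93 ] [[0.85, 0.53, 0.01], [0.45, -0.71, -0.55], [-0.28, 0.47, -0.84]]
side [[486.6, 0.0, 276.5], [0.0, 486.6, 211.9], [0.0, 0.0, 1.0]] [0.191 0.87  0.679] [[-0.91, -0.42, -0.01], [-0.2, 0.46, -0.87], [0.37, -0.79, -0.5]]
{'t': 0.1, 'joints': array([ 1.12089938,  0.47770426,  0.02235078,  1.55631867, -0.01146363,
        1.10930526, -0.08307293]), 'dq': array([-0.00139718, -0.00221854,  0.00057667, -0.00250902, -0.00024261,
       -0.00165318, -0.00025109]), 'effort': array([ 5.61540495e-03, -5.84084165e+01,  1.54039655e+00, -2.73309678e+01,
       -5.42194233e-02,  1.30564295e-02,  8.76976742e-05]), 'tcp_pos': array([ 0.22616776, -0.6357278 ,  0.40380204]), 'tcp_rot': array([-3.13999257e+00,  1.52053508e-04,  3.41853513e-01]), 'wrist_force': array([ 0.25586419, -1.88769247, -0.97914645]), 'ft_torque': array([-0.03552285, -0.01592491, -0.02270327]), 'finger_force': 0.0, 'opening': 0.08789453448341257}
```

View both.

View pics/scene0.png

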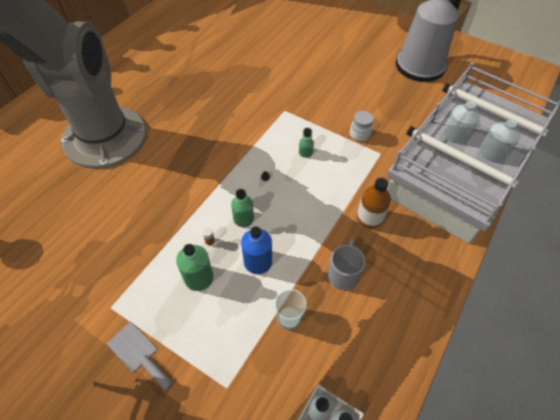

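View pics/side0.png

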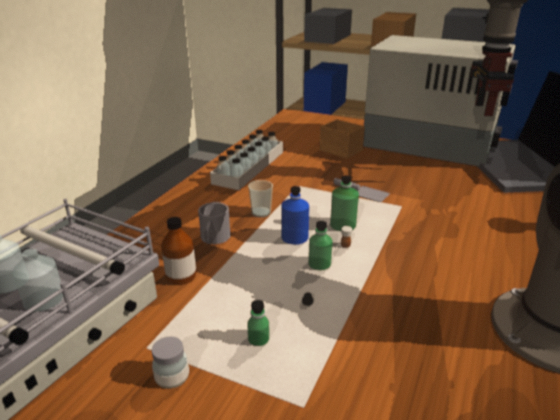

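```bash
cat > h.py <<'E'
import numpy as np,cv2
def ray(s,u,v,z):
    d=s["R"].T@np.linalg.inv(s["intrinsics"])@[u,v,1]; c=-s["R"].T@s["t"]; return c+d*(z-c[2])/d[2]
def pts(s):
    K=s["intrinsics"];v,u=np.mgrid[:420,:560];Z=s["z_map"].astype(float)
    P=np.stack([(u-K[0,2])/K[0,0]*Z,(v-K[1,2])/K[1,1]*Z,Z],-1); return (P-s["t"])@s["R"]
def proj(s,X):
    p=s["intrinsics"]@(s["R"]@X+s["t"]); return p[:2]/p[2]
E
python3 - <<'E'
from h import *
G={"scene":dict(small=(307,133),med=(240,194),large=(189,250),blue=(256,232),spare=(265,176),vial=(209,233),amber=(381,185),mug=(346,255),beaker=(290,300),jar=(363,118)),
   "side":dict(small=(258,309),med=(321,229),large=(346,184),blue=(295,192),spare=(308,299),amber=(175,224))}
H=dict(small=.087,med=.113,large=.142,blue=.142,spare=.022)
for n in G:
    s=dict(np.load(n+"0.npz")); W=pts(s); hsv=cv2.cvtColor(s["image"],cv2.COLOR_RGB2HSV)
    print(n,"sheet z",np.median(W[215:225,290:300,2]) if n=="scene" else np.median(W[300:310,265:275,2]))
    for k,(u,v) in G[n].items():
        r=12; sl=np.s_[v-r:v+r+1,u-r:u+r+1]; w=W[sl].reshape(-1,3); val=hsv[sl][...,2].ravel()
        dark=(val<60)
        yy,xx=np.mgrid[v-r:v+r+1,u-r:u+r+1]
        ok=dark if k in H else np.ones_like(dark)
        zt=np.percentile(w[ok][:,2],90) if ok.sum()>5 else np.nan
        top=ok&(abs(w[:,2]-zt)<.004)
        ctr=(xx.ravel()[top].mean(),yy.ravel()[top].mean())
        print(k,"ndark",dark.sum(),"ztop",zt.round(4),"n",top.sum(),"px",np.round(ctr,1),"ctr3d",w[top].mean(0).round(4),"ray",ray(s,*ctr,H.get(k,zt)).round(4))
    if n=="scene":
        im=s["image"][110:310,160:340,::-1]; cv2.imwrite("pics/crop.png",cv2.resize(im,None,fx=3,fy=3,interpolation=cv2.INTER_CUBIC))
E
```

```text
scene sheet z 0.0009293174415856029
small ndark 38 ztop 0.0895 n 24 px [307.3 131.3] ctr3d [0.5204 0.2574 0.0884] ray [0.5198 0.2586 0.087 ]
med ndark 61 ztop 0.1153 n 49 px [240.3 193.3] ctr3d [ 0.4986 -0.018   0.1136] ray [ 0.4984 -0.0177  0.113 ]
large ndark 77 ztop 0.1441 n 63 px [188.5 249.1] ctr3d [ 0.5035 -0.207   0.1425] ray [ 0.5033 -0.2069  0.142 ]
blue ndark 68 ztop 0.1453 n 59 px [255.5 231.5] ctr3d [ 0.5967 -0.0988  0.1437] ray [ 0.5961 -0.0981  0.142 ]
spare ndark 46 ztop 0.0233 n 15 px [264.7 173.5] ctr3d [0.4732 0.1208 0.0225] ray [0.473  0.1211 0.022 ]
vial ndark 0 ztop 0.0494 n 76 px [206.5 231.2] ctr3d [ 0.4646 -0.1157  0.0499] ray [ 0.4644 -0.1155  0.0494]
amber ndark 119 ztop 0.1503 n 126 px [380.7 182.4] ctr3d [0.7661 0.157  0.1503] ray [0.7661 0.157  0.1503]
mug ndark 0 ztop 0.0767 n 60 px [345.9 247.7] ctr3d [0.767  0.0059 0.0776] ray [0.7669 0.0064 0.0767]
beaker ndark 0 ztop 0.0828 n 78 px [290.7 292.8] ctr3d [ 0.7196 -0.1546  0.0836] ray [ 0.7195 -0.1543  0.0828]
jar ndark 0 ztop 0.0713 n 205 px [363.1 117. ] ctr3d [0.6163 0.4037 0.0705] ray [0.6166 0.4028 0.0713]
side sheet z 0.002844867579285263
small ndark 119 ztop 0.09 n 77 px [257.1 304.6] ctr3d [0.5169 0.2628 0.089 ] ray [0.518  0.2607 0.087 ]
med ndark 73 ztop 0.1155 n 37 px [321.1 223.9] ctr3d [ 0.4951 -0.0125  0.1143] ray [ 0.4958 -0.0145  0.113 ]
large ndark 67 ztop 0.1446 n 37 px [346.  177.6] ctr3d [ 0.5002 -0.2029  0.1435] ray [ 0.501  -0.2058  0.142 ]
blue ndark 54 ztop 0.1456 n 24 px [294.9 188.5] ctr3d [ 0.5934 -0.0938  0.1446] ray [ 0.5954 -0.0985  0.142 ]
spare ndark 100 ztop 0.0245 n 27 px [307.2 295. ] ctr3d [0.4715 0.1253 0.0233] ray [0.472  0.1239 0.022 ]
amber ndark 160 ztop 0.1515 n 104 px [173.5 220.3] ctr3d [0.7659 0.1589 0.1516] ray [0.766  0.1588 0.1515]
```

View pics/crop.png

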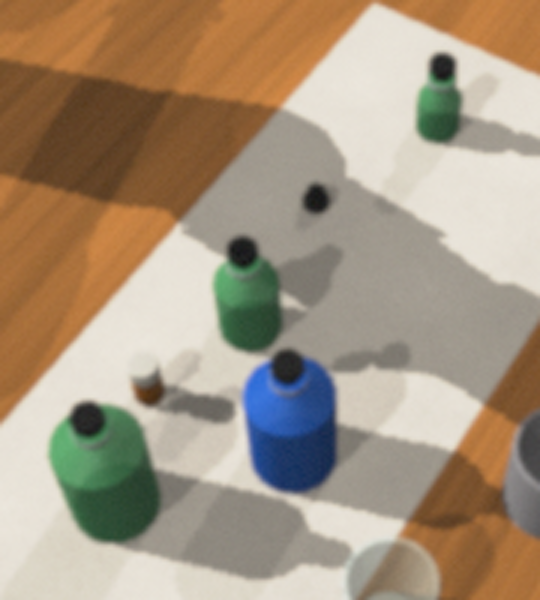

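The pictures show these dark-topped candidates in scene pixels: small green (307,132), medium green (240,194), large green (189,250), blue look-alike (256,232), spare stopper (265,175) and amber cap (381,185). By colour and size I choose the three green ones, and the crop confirms this. Fusing the two views gives small (0.519, 0.260), medium (0.497, -0.016) and large (0.502, -0.206).

Emit:
step_arm(increments="0.15 -0.15 0 0 0 0.05; 0.3 -0.3 0 0 0 0.1; 0.45 -0.45 0 0 0 0.15; 0.6 -0.6 0 0 0 0.2; 0.75 -0.75 0 0 0 0.218; 0.9 -0.9 0 0 0 0.218; 1 -1 0 0 0 0.218; 1 -1 0 0 0 0.218", hand=1, squeeze=5)

```text
t: 0.77
tcp_pos: [0.3512, -0.3742, 0.4045]
tcp_rot: [-3.139, -0.001, 0.009]
wrist_force: [-0.1, 0.1, 0.0]
opening: 0.0382
finger_force: 0.0
```

Emit:
step_arm(increments="0.1 -0.2 0 0 0 0; 0.2 -0.4 0 0 0 0; 0.3 -0.6 0 0 0 0; 0.4 -0.8 0 0 0 0; 0.5 -1 0 0 0 0")

```text
t: 1.18
tcp_pos: [0.4412, -0.1929, 0.4046]
tcp_rot: [3.141, 0.0, -0.002]
wrist_force: [0.6, -0.4, -0.2]
opening: 0.0049
finger_force: 0.0
```

Emit:
step_arm(increments="0.1 -0.2 0 0 0 0; 0.15 -0.4 0 0 0 0; 0.2 -0.6 0 0 0 0; 0.3 -0.8 0 0 0 0; 0.35 -1 0 0 0 0")

```text
t: 1.6
tcp_pos: [0.5107, 0.0024, 0.4046]
tcp_rot: [3.141, -0.001, -0.002]
wrist_force: [1.3, 0.1, -0.1]
opening: 0.0006
finger_force: 0.0
```

Emit:
step_arm(increments="0 -0.2 0 0 0 0; 0 -0.4 0 0 0 0; 0 -0.6 0.1 0 0 0; 0 -0.8 0.2 0 0 0; 0 -1 0.3 0 0 0; 0 -1 0.4 0 0 0; 0 -1 0.4 0 0 0; 0 -1 0.4 0 0 0")

```text
t: 2.27
tcp_pos: [0.5098, 0.2008, 0.3234]
tcp_rot: [3.14, 0.003, 0.0]
wrist_force: [0.8, -0.7, -0.0]
opening: 0.0002
finger_force: 0.0
```

Emit:
step_arm(increments="0.02 -0.1 0 0 0 0; 0.04 -0.2 0 0 0 0; 0.045 -0.295 0.07 0 0 0; 0.045 -0.295 0.14 0 0 0; 0.045 -0.295 0.14 0 0 0; 0.045 -0.295 0.14 0 0 0")

```text
t: 2.77
tcp_pos: [0.5199, 0.2582, 0.2973]
tcp_rot: [3.14, -0.0, -0.003]
wrist_force: [0.6, -0.3, -0.2]
opening: 0.0004
finger_force: 0.0
```

```bash
python3 - <<'E'
from plant import bot
from h import *
o=bot.observe(); print(o["tcp_pos"].round(4),o["tcp_rot"].round(4),o["wrist_force"].round(2),o["t"])
s=bot.snapshot("side"); im=s["image"]; a=im[230:360,200:330,::-1]
s2=bot.snapshot("scene"); b=s2["image"][70:200,240:370,::-1]
s3=bot.snapshot("wrist"); c=cv2.resize(s3["image"][:,:,::-1],(520,390))
top=np.hstack([cv2.resize(a,(400,400),interpolation=3),cv2.resize(b,(400,400),interpolation=3)])
cv2.imwrite("pics/h1.png",top)
tip=o["tcp_pos"]-[0,0,.182]
print(proj(s,tip),proj(s2,tip),proj(s3,tip), proj(s,np.r_[.519,.26,.088]),proj(s2,np.r_[.519,.26,.088]),proj(s3,np.r_[.519,.26,.088]))
cv2.imwrite("pics/w1.png",s3["image"][:,:,::-1])
E
```

```text
[0.5199 0.2582 0.2973] [ 3.1402e+00 -2.0000e-04 -3.4000e-03] [ 0.58 -0.32 -0.2 ] 2.7667
[256.3440194  291.43134074] [307.92308773 123.74866402] [282.53642943 268.45216409] [256.77686915 303.79910772] [307.31074153 130.61770396] [279.53233096 249.74132719]
```

View pics/h1.png

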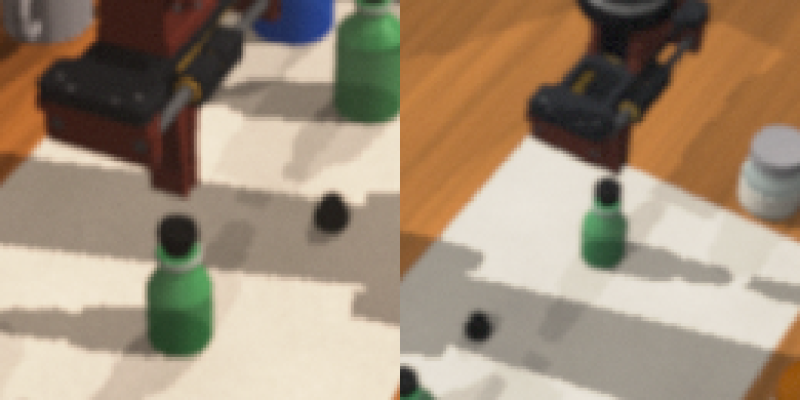

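View pics/w1.png

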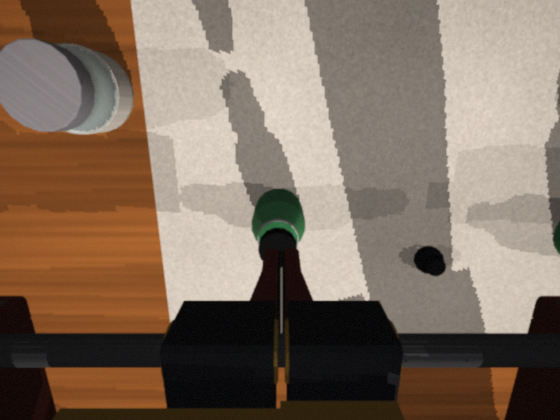

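The side and scene crops, plus the wrist view (stopper at about (278,243), finger seam at column 282), show the closed fingertips over the small stopper and about 1.5 mm short in y. I'll descend towards contact.

Emit:
step_arm(increments="-0.003 -0.008 0.02 0 0 0; -0.003 -0.008 0.04 0 0 0; -0.003 -0.008 0.06 0 0 0; -0.003 -0.008 0.08 0 0 0; -0.003 -0.008 0.09 0 0 0; -0.003 -0.008 0.09 0 0 0; -0.003 -0.008 0.09 0 0 0; -0.003 -0.008 0.09 0 0 0")

```text
t: 3.58
tcp_pos: [0.5185, 0.262, 0.2787]
tcp_rot: [-3.142, -0.0, -0.001]
wrist_force: [0.3, 0.5, 0.2]
opening: 0.0002
finger_force: 0.0
```

Emit:
step_arm(increments="0 0 0.006 0 0 0; 0 0 0.012 0 0 0; 0 0 0.018 0 0 0; 0 0 0.025 0 0 0; 0 0 0.031 0 0 0; 0 0 0.037 0 0 0; 0 0 0.043 0 0 0; 0 0 0.05 0 0 0; 0 0 0.05 0 0 0; 0 0 0.05 0 0 0")

```text
t: 4.42
tcp_pos: [0.5184, 0.2619, 0.2685]
tcp_rot: [3.142, 0.0, -0.001]
wrist_force: [1.2, -1.2, -0.1]
opening: 0.0005
finger_force: 0.0
```

Emit:
step_arm(increments="0 0 0.006 0 0 0; 0 0 0.012 0 0 0; 0 0 0.018 0 0 0; 0 0 0.018 0 0 0")

```text
t: 4.75
tcp_pos: [0.5185, 0.2619, 0.2649]
tcp_rot: [-3.142, -0.0, -0.001]
wrist_force: [-0.3, -0.4, -0.0]
opening: 0.0007
finger_force: 0.0
```

```bash
python3 - <<'E'
from plant import bot
from h import *
a=[]
s=bot.snapshot("side"); a.append(s["image"][230:360,200:330,::-1]); o=bot.observe();print(o["wrist_force"],o["tcp_pos"])
s=bot.snapshot("scene"); a.append(s["image"][70:200,240:370,::-1]); o=bot.observe();print(o["wrist_force"],o["tcp_pos"])
cv2.imwrite("pics/c1.png",np.hstack([cv2.resize(x,(400,400),interpolation=3) for x in a]))
E
```

```text
[ 0.43446643 -0.35523294  0.1984269 ] [0.51840901 0.26187721 0.26486952]
[-0.37419374 -0.20629827  1.09528865] [0.51839109 0.26185174 0.26488872]
```

View pics/c1.png

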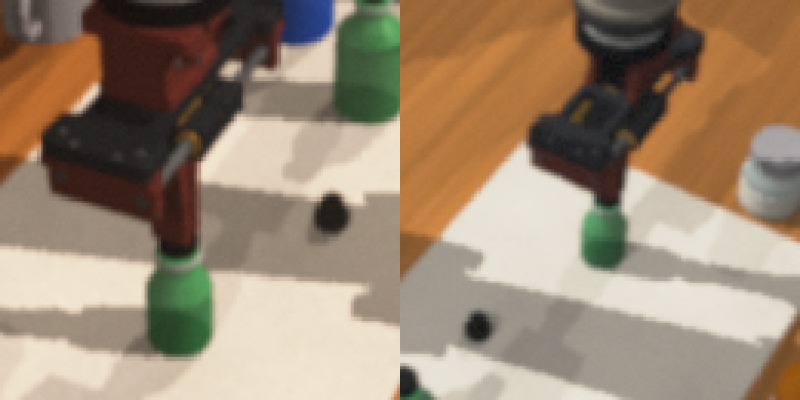

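Both crops show the fingertips seated squarely on the small stopper, which is already partly down, with the bottle upright. I'll continue gently to the force stop.

Emit:
step_arm(increments="0 0 0.006 0 0 0; 0 0 0.012 0 0 0; 0 0 0.012 0 0 0")

```text
t: 5.1
tcp_pos: [0.5184, 0.2619, 0.2625]
tcp_rot: [3.141, 0.0, -0.001]
wrist_force: [0.1, 0.1, -0.0]
opening: 0.0004
finger_force: 0.0
```

Emit:
step_arm(increments="0 0 0.004 0 0 0; 0 0 0.006 0 0 0; 0 0 0.006 0 0 0")

```text
t: 5.35
tcp_pos: [0.5185, 0.262, 0.2617]
tcp_rot: [-3.142, -0.0, -0.001]
wrist_force: [-0.9, 1.2, 4.0]
opening: 0.0003
finger_force: 2.0
```

Emit:
step_arm(increments="0 0 0.003 0 0 0; 0 0 0.003 0 0 0")

```text
t: 5.52
tcp_pos: [0.5186, 0.2621, 0.2614]
tcp_rot: [-3.141, -0.001, -0.001]
wrist_force: [0.6, -0.9, 6.5]
opening: 0.0009
finger_force: 2.9
```

Emit:
step_arm(increments="0 0 -0.02 0 0 0; 0 0 -0.06 0 0 0; 0 0 -0.15 0 0 0; 0 0 -0.3 0 0 0; 0 0.15 -0.45 0 0 0; -0.05 0.35 -0.45 0 0 0; -0.1 0.55 -0.45 0 0 0; -0.1 0.75 -0.45 0 0 0; -0.1 0.9 -0.45 0 0 0; -0.1 1 -0.45 0 0 0; -0.1 1 -0.45 0 0 0")

```text
t: 6.43
tcp_pos: [0.4982, 0.0568, 0.3511]
tcp_rot: [3.139, 0.0, -0.008]
wrist_force: [-0.4, -0.1, -0.7]
opening: 0.0005
finger_force: 0.0
```

Emit:
step_arm(increments="0 0.15 0 0 0 0; 0 0.3 0 0 0 0; -0.005 0.385 0 0 0 0; -0.005 0.385 0.05 0 0 0; -0.005 0.385 0.1 0 0 0; -0.005 0.385 0.1 0 0 0; -0.005 0.385 0.1 0 0 0")

```text
t: 7.02
tcp_pos: [0.497, -0.0133, 0.33]
tcp_rot: [-3.141, 0.002, 0.002]
wrist_force: [-1.1, -0.3, -0.3]
opening: 0.0003
finger_force: 0.0
```

```bash
cat > look.py <<'E'
from plant import bot
from h import *
import sys
X=np.array([float(v) for v in sys.argv[1:4]]); fn=sys.argv[4]
a=[]
for n in ["side","scene"]:
    s=bot.snapshot(n); u,v=proj(s,X).astype(int); im=s["image"][max(v-65,0):v+65,max(u-65,0):u+65,::-1]; a.append(cv2.resize(im,(300,300),interpolation=3))
s=bot.snapshot("wrist"); o=bot.observe(); tip=o["tcp_pos"]-[0,0,.182]
print(o["tcp_pos"].round(4),o["tcp_rot"].round(4),o["wrist_force"].round(1),proj(s,tip).round(1),proj(s,X).round(1))
w=s["image"][140:340,180:380,::-1]; a.append(cv2.resize(w,(300,300),interpolation=3)[:, :200])
a[2]=cv2.resize(s["image"][190:290,230:330,::-1],(200,200),interpolation=3); a[2]=np.vstack([a[2],np.zeros((100,200,3),np.uint8)])
cv2.imwrite(fn,np.hstack(a))
dark=(s["image"].max(2)<45); z=s["z_map"]
W=pts(s); m=dark&(np.hypot(W[...,0]-X[0],W[...,1]-X[1])<.03)&(W[...,2]>X[2]-.006)&(W[...,2]<X[2]+.006)
print("wrist-view top pts",m.sum(),W[m].mean(0).round(4) if m.any() else None)
E
python3 look.py .497 -.016 .113 pics/m1.png
```

```text
[ 0.4975 -0.0138  0.331 ] [-3.1412e+00 -3.0000e-04  1.4000e-03] [ 0.2 -0.1 -0.1] [282.6 268.3] [285.7 243.4]
wrist-view top pts 763 [ 0.5006 -0.0156  0.1122]
```

View pics/m1.png

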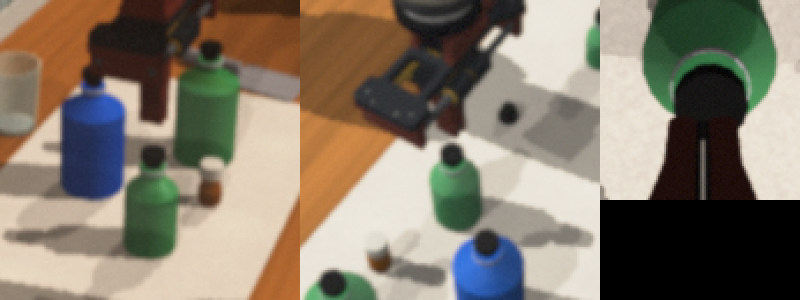

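The view shows the fingertips above the medium green stopper. In the wrist crop the stopper column is about 286 and the seam 282, so the tips are 2 mm off in y. I'll correct that and go down.

Emit:
step_arm(increments="0 0.01 0.03 0 0 0; 0 0.01 0.06 0 0 0; 0 0.01 0.09 0 0 0; 0 0.01 0.11 0 0 0; 0 0.01 0.125 0 0 0; 0 0.01 0.13 0 0 0; 0 0.01 0.13 0 0 0; 0 0.01 0.13 0 0 0")

```text
t: 7.83
tcp_pos: [0.4973, -0.0171, 0.3049]
tcp_rot: [-3.142, -0.0, -0.001]
wrist_force: [0.8, 0.2, -0.3]
opening: 0.0003
finger_force: 0.0
```

To z ≈ 0.291 at 15 mm/s.

Emit:
step_arm(increments="0 0 0.006 0 0 0; 0 0 0.012 0 0 0; 0 0 0.018 0 0 0; 0 0 0.024 0 0 0; 0 0 0.03 0 0 0; 0 0 0.036 0 0 0; 0 0 0.042 0 0 0; 0 0 0.048 0 0 0; 0 0 0.054 0 0 0; 0 0 0.06 0 0 0; 0 0 0.066 0 0 0; 0 0 0.069 0 0 0; 0 0 0.069 0 0 0")

```text
t: 8.92
tcp_pos: [0.4972, -0.0171, 0.2909]
tcp_rot: [-3.142, 0.0, -0.001]
wrist_force: [-0.3, -0.5, 0.2]
opening: 0.0005
finger_force: 0.0
```

Emit:
step_arm(increments="0 0 0.006 0 0 0; 0 0 0.01 0 0 0; 0 0 0.01 0 0 0; 0 0 0.01 0 0 0")

```text
t: 9.25
tcp_pos: [0.4972, -0.0171, 0.289]
tcp_rot: [-3.142, 0.0, -0.001]
wrist_force: [0.3, -0.7, -0.1]
opening: 0.0004
finger_force: 0.0
```

Emit:
step_arm(increments="0 0 0.004 0 0 0; 0 0 0.006 0 0 0; 0 0 0.006 0 0 0")

```text
t: 9.5
tcp_pos: [0.4973, -0.0171, 0.2879]
tcp_rot: [3.142, -0.0, -0.001]
wrist_force: [-1.0, -0.1, 2.1]
opening: 0.0006
finger_force: 1.2
```

Emit:
step_arm(increments="0 0 0.003 0 0 0; 0 0 0.005 0 0 0; 0 0 0.005 0 0 0")

```text
t: 9.75
tcp_pos: [0.4974, -0.017, 0.2873]
tcp_rot: [3.141, -0.001, -0.001]
wrist_force: [-1.2, 0.0, 5.8]
opening: 0.0003
finger_force: 3.0
```

Emit:
step_arm(increments="0 0 -0.02 0 0 0; 0 0 -0.06 0 0 0; 0 0 -0.15 0 0 0; 0 0 -0.3 0 0 0; 0 0 -0.4 0 0 0; 0 0.1 -0.4 0 0 0; 0.01 0.3 -0.4 0 0 0; 0.02 0.5 -0.4 0 0 0; 0.025 0.7 -0.4 0 0 0; 0.025 0.85 -0.4 0 0 0; 0.025 0.945 -0.4 0 0 0; 0.025 0.945 -0.4 0 0 0; 0.025 0.945 -0.4 0 0 0; 0.025 0.945 -0.4 0 0 0")

```text
t: 10.92
tcp_pos: [0.5023, -0.2049, 0.367]
tcp_rot: [-3.141, -0.0, 0.001]
wrist_force: [0.2, -0.2, -0.3]
opening: 0.0003
finger_force: 0.0
```

```bash
python3 look.py .502 -.2065 .142 pics/l1.png
```

```text
[ 0.5024 -0.2045  0.367 ] [-3.1411e+00 -1.0000e-04  1.9000e-03] [ 0.   0.2 -0.1] [282.3 268.4] [285.  239.4]
wrist-view top pts 833 [ 0.5041 -0.2056  0.1411]
```

View pics/l1.png

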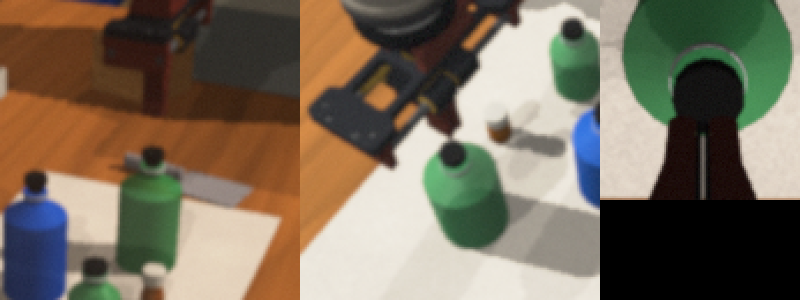

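The fingertips are above the large green stopper (wrist crop: stopper column about 284, seam 282), which is centred to about 1 mm. I'll descend.

Emit:
step_arm(increments="0 0.003 0.03 0 0 0; 0 0.003 0.06 0 0 0; 0 0.003 0.1 0 0 0; 0 0.003 0.13 0 0 0; 0 0.003 0.15 0 0 0; 0 0.003 0.165 0 0 0; 0 0.003 0.17 0 0 0; 0 0.003 0.17 0 0 0; 0 0.003 0.17 0 0 0")

```text
t: 11.82
tcp_pos: [0.5022, -0.2067, 0.333]
tcp_rot: [3.142, -0.0, -0.001]
wrist_force: [-0.9, 0.1, -0.8]
opening: 0.0008
finger_force: 0.0
```

Emit:
step_arm(increments="0 0 0.006 0 0 0; 0 0 0.012 0 0 0; 0 0 0.018 0 0 0; 0 0 0.024 0 0 0; 0 0 0.03 0 0 0; 0 0 0.036 0 0 0; 0 0 0.042 0 0 0; 0 0 0.048 0 0 0; 0 0 0.054 0 0 0; 0 0 0.06 0 0 0; 0 0 0.066 0 0 0; 0 0 0.069 0 0 0; 0 0 0.069 0 0 0")

```text
t: 12.9
tcp_pos: [0.5021, -0.2067, 0.3189]
tcp_rot: [-3.142, 0.0, -0.001]
wrist_force: [-0.5, -0.8, -0.7]
opening: 0.0004
finger_force: 0.0
```

Emit:
step_arm(increments="0 0 0.005 0 0 0; 0 0 0.008 0 0 0; 0 0 0.008 0 0 0; 0 0 0.008 0 0 0")

```text
t: 13.23
tcp_pos: [0.5021, -0.2067, 0.3174]
tcp_rot: [-3.142, -0.0, -0.001]
wrist_force: [-0.2, 0.6, 0.1]
opening: 0.0003
finger_force: 0.0
```

Emit:
step_arm(increments="0 0 0.004 0 0 0; 0 0 0.006 0 0 0; 0 0 0.006 0 0 0")

```text
t: 13.48
tcp_pos: [0.5022, -0.2067, 0.3166]
tcp_rot: [3.141, -0.0, -0.001]
wrist_force: [-1.4, -0.3, 4.9]
opening: 0.0005
finger_force: 2.2
```

Emit:
step_arm(increments="0 0 0.002 0 0 0; 0 0 0.003 0 0 0; 0 0 0.003 0 0 0")

```text
t: 13.73
tcp_pos: [0.5023, -0.2067, 0.3163]
tcp_rot: [3.141, -0.001, -0.001]
wrist_force: [-1.9, 0.8, 6.2]
opening: 0.0003
finger_force: 3.5
```

Emit:
step_arm(increments="0 0 -0.02 0 0 0; 0 0 -0.06 0 0 0; 0 0 -0.15 0 0 0; 0 0 -0.3 0 0 0; 0 0 -0.45 0 0 0; -0.1 0.2 -0.5 0 0 0; -0.2 0.4 -0.5 0 0 0; -0.2 0.6 -0.5 0 0 0; -0.2 0.8 -0.5 0 0 0; -0.2 0.95 -0.5 0 0 0; -0.2 1 -0.5 0 0 0; -0.2 1 -0.5 0 0 0; -0.2 1 -0.5 0 0 0")

```text
t: 14.82
tcp_pos: [0.4622, -0.4059, 0.4155]
tcp_rot: [-3.14, 0.0, -0.001]
wrist_force: [-0.5, 1.2, 0.5]
opening: 0.0004
finger_force: 0.0
```

```bash
python3 - <<'E'
from plant import bot
from h import *
G={"scene":dict(small=(307,133),med=(240,194),large=(189,250),blue=(256,232)),"side":dict(small=(258,309),med=(321,229),large=(346,184),blue=(295,192))}
out=[]
for n in G:
    s=bot.snapshot(n); s0=dict(np.load(n+"0.npz"))
    for k,(u,v) in G[n].items():
        r=12; sl=np.s_[v-r:v+r+1,u-r:u+r+1]; R=[]
        for q in (s0,s):
            d=cv2.cvtColor(q["image"],cv2.COLOR_RGB2HSV)[sl][...,2]<60
            w=pts(q)[sl][d]; R.append((np.percentile(w[:,2],90).round(4),d.sum()))
            h=cv2.cvtColor(q["image"],cv2.COLOR_RGB2HSV); b=np.s_[v:v+50,u-25:u+26]; g=(h[b][...,1]>100)&(abs(h[b][...,0].astype(int)-65)<20); yy,xx=np.nonzero(g); R.append((xx.mean().round(2),yy.mean().round(2)) if g.any() else None)
        print(n,k,R)
    a=s["image"][:,:,::-1]; out.append(cv2.resize(a[90:330,150:400] if n=="scene" else a[140:380,200:450],(400,384),interpolation=3))
cv2.imwrite("pics/end.png",np.hstack(out)); print(bot.observe()["tcp_pos"],bot.observe()["t"])
E
```

```text
scene small [(np.float64(0.0895), np.int64(38)), (np.float64(22.36), np.float64(15.1)), (np.float64(0.0817), np.int64(36)), (np.float64(22.09), np.float64(15.47))]
scene med [(np.float64(0.1153), np.int64(61)), (np.float64(25.68), np.float64(18.82)), (np.float64(0.1075), np.int64(56)), (np.float64(24.87), np.float64(19.85))]
scene large [(np.float64(0.1441), np.int64(77)), (np.float64(27.64), np.float64(21.2)), (np.float64(0.1371), np.int64(81)), (np.float64(27.51), np.float64(21.54))]
scene blue [(np.float64(0.1453), np.int64(68)), None, (np.float64(0.1452), np.int64(70)), None]
side small [(np.float64(0.09), np.int64(119)), (np.float64(27.37), np.float64(22.48)), (np.float64(0.0822), np.int64(116)), (np.float64(27.14), np.float64(23.29))]
side med [(np.float64(0.1155), np.int64(73)), (np.float64(29.18), np.float64(20.17)), (np.float64(0.1084), np.int64(65)), (np.float64(29.33), np.float64(20.75))]
side large [(np.float64(0.1446), np.int64(67)), (np.float64(27.12), np.float64(13.6)), (np.float64(0.1372), np.int64(47)), (np.float64(27.17), np.float64(13.14))]
side blue [(np.float64(0.1456), np.int64(54)), (np.float64(48.33), np.float64(41.67)), (np.float64(0.1455), np.int64(52)), None]
[ 0.46280386 -0.40443243  0.41572521] 14.9167
```

View pics/end.png

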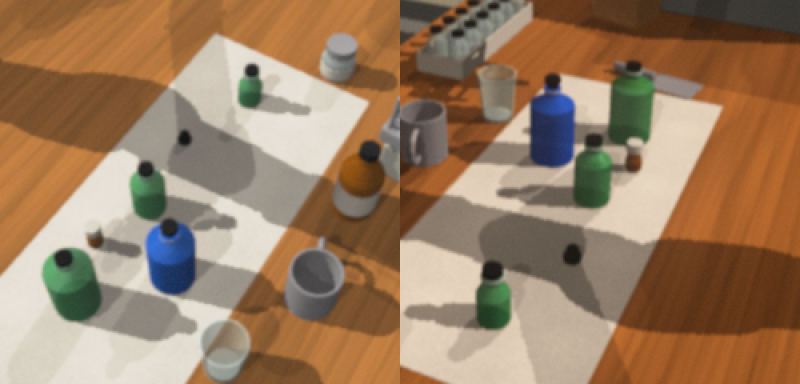

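All three green stoppers went down by 7–8 mm and now sit flush. The bottles are upright where they stood, and the blue bottle and the bystanders look unmoved. Handing the job in.

```bash
python3 -c "
from plant import bot
print(bot.job_done())"
```

```text
the job is handed in; nothing more can be done
None
```

I pressed all three stoppers home in order (small, medium, large) with force stops of about 6 N; the end pictures show them 7–8 mm lower with bottles and bystanders where they stood, and I handed the job in at about 15 s.

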